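Close the open vial and hold the mixer's clamp collar home

TASK

The mixer in the conservation lab only runs while its knurled clamp collar is held down. First press shut the one vial cap that has been left open; then turn the collar on its spigot until its hidden keyways drop over the pins, push it fully home, flush with the spigot's top, and keep holding it down there with the fingers: finish while holding, do not let go. Leave the other caps shut and the things lying around undisturbed.

Things in the scene. Friction and masses are not known exactly. Their poses are not given: they have to be found in the camera images.
- mixer: White sample mixer standing on the bench, 170 x 330 x 60 mm (its own x, y, z). Origin at the centre of its underside, x points away from the robot at yaw 0, z up. The flat grey deck on top is 60 mm above the bench. A row of four vials stands at its -y end; the clamp collar sits on a fixed brass spigot at x = 0, y = +105 mm.
- seat (a point): Centre of the fixed shoulder under the collar, 84 mm above the bench, on the upright axis of the fixed brass spigot. The spigot is 30 mm across and rises 34 mm above this point; its round top shows in the collar's bore.
- pin_level (a point): Point on the spigot's axis 10 mm above the shoulder: height of the tops of three fixed pins, 5 mm thick, a third of a turn apart, that stick out of the spigot, hidden under the collar. Their angle is not known and differs every time.
- spring_level (a point): Point on the spigot's axis 5 mm above the shoulder: resting height of a spring-loaded disc around the spigot, hidden under the collar. It can be pressed down flush with the shoulder: 4 N at first, 8 N when flush. Let go, it lifts the collar by 5 mm again.
- collar: Knurled aluminium clamp collar, loose on the spigot: 52 mm across, 44 mm tall, about 0.14 kg, bore 32 mm. Origin at the centre of its underside, z up. At the start it rides on the pins: origin level with the shoulder, top 10 mm above the spigot's top. Fully home its top is flush with the spigot's top, origin 10 mm below the shoulder. Grip its side anywhere; 30 mm is free all round.
- collar_step (a point): Centre of the hidden step inside the collar, 10 mm above its underside. It rides on the pins. Three 11 mm wide keyways a third of a turn apart are cut in it, one at its own +x. Turned either way by at most a third of a turn they come over the pins (to within 0.1 rad) and the step can go down: 5 mm on to the spring disc, then 5 mm more, pushed, to the shoulder.
- collar_top (a point): Centre of the collar's top face, 44 mm above its underside. A collar held in the fingers does not drop by itself: press down lightly now and then to feel whether the keyways are over the pins, or let it loose to drop 5 mm by its own weight.
- vial_1: Clear flip-cap sample vial fixed in the mixer, one of four alike in a row 40 mm apart along the mixer's y (which stands where differs every time). Origin on its axis at the level of the deck; its mouth is 34 mm above that; 24 mm across. The cap's hinge is 16 mm from the axis on the mixer's +x side, 34 mm above the origin, its line along the mixer's y. The row is turned as the mixer is.
- cap_1 (a joint): Hinge of the blue cap of vial_1 (rad): 0 is shut (lying flat on the mouth, its top 39 mm above the deck), growing as it swings up and over to +x; 1.57 is upright, stop at 2.4. The cap is a disc 26 mm across and 5 mm thick with a small thumb tab; it reaches 35 mm from the hinge. It stays where it is left; a light push of 1 to 2 N moves it.
- vial_2: Clear flip-cap sample vial fixed in the mixer, one of four alike in a row 40 mm apart along the mixer's y (which stands where differs every time). Origin on its axis at the level of the deck; its mouth is 34 mm above that; 24 mm across. The cap's hinge is 16 mm from the axis on the mixer's +x side, 34 mm above the origin, its line along the mixer's y. The row is turned as the mixer is.
- cap_2 (a joint): Hinge of the blue cap of vial_2 (rad): 0 is shut (lying flat on the mouth, its top 39 mm above the deck), growing as it swings up and over to +x; 1.57 is upright, stop at 2.4. The cap is a disc 26 mm across and 5 mm thick with a small thumb tab; it reaches 35 mm from the hinge. It stays where it is left; a light push of 1 to 2 N moves it.
- vial_3: Clear flip-cap sample vial fixed in the mixer, one of four alike in a row 40 mm apart along the mixer's y (which stands where differs every time). Origin on its axis at the level of the deck; its mouth is 34 mm above that; 24 mm across. The cap's hinge is 16 mm from the axis on the mixer's +x side, 34 mm above the origin, its line along the mixer's y. The row is turned as the mixer is.
- cap_3 (a joint): Hinge of the blue cap of vial_3 (rad): 0 is shut (lying flat on the mouth, its top 39 mm above the deck), growing as it swings up and over to +x; 1.57 is upright, stop at 2.4. The cap is a disc 26 mm across and 5 mm thick with a small thumb tab; it reaches 35 mm from the hinge. It stays where it is left; a light push of 1 to 2 N moves it.
- vial_4: Clear flip-cap sample vial fixed in the mixer, one of four alike in a row 40 mm apart along the mixer's y (which stands where differs every time). Origin on its axis at the level of the deck; its mouth is 34 mm above that; 24 mm across. The cap's hinge is 16 mm from the axis on the mixer's +x side, 34 mm above the origin, its line along the mixer's y. The row is turned as the mixer is.
- cap_4 (a joint): Hinge of the blue cap of vial_4 (rad): 0 is shut (lying flat on the mouth, its top 39 mm above the deck), growing as it swings up and over to +x; 1.57 is upright, stop at 2.4. The cap is a disc 26 mm across and 5 mm thick with a small thumb tab; it reaches 35 mm from the hinge. It stays where it is left; a light push of 1 to 2 N moves it.
- spatula: Thin micro-spatula, steel blade and grey handle, 140 mm long, lying along the front edge of the mixer's deck; leave it alone.
- jar: Amber screw-top jar, 48 mm across, 75 mm tall, left of the mixer; leave it alone.
- beaker: Clear glass beaker, 68 mm across, 85 mm tall, right of the mixer; leave it alone.
- weight: Brass knobbed weight, 44 mm across, 52 mm tall; leave it alone.
- brush: Brush with a wooden handle, 170 mm long, lying on the bench; leave it alone.
- spare_ring: Plain aluminium ring lying on the bench, 52 mm across, 20 mm tall; not needed, leave it alone.

How it is judged:
On the way, in this order (a step that is already met when the one before it is completed fails the run):
1. the open vial cap is pressed shut, all four caps are shut (value of joint each of cap_1, cap_2, cap_3, cap_4 below 0.1 rad), for 0.2 s.
2. the collar has dropped over the pins and is pushed home (z of collar in the frame of mixer below 0.076 m and horizontal distance between collar and seat below 0.004 m and angle between collar's own z axis and vertical below 0.1 rad), for 0.2 s.
At the end, for the whole second after the job is handed in: All four caps are shut (below 0.1 rad), and the collar is upright on its spigot (axis within 4 mm and 0.1 rad), within 2 mm of fully home against its spring, and still held there by the fingers (more than 2 N between fingers and collar) through the last second (all of step 1 and all of step 2 and contact force between the fingers and collar above 2 N); the arm keeps its last pose, push and grip.
It fails at once if a bystander is moved by more than 25 mm (distance of any of spatula, jar, beaker, weight, brush, spare_ring from where it was at the start of the episode above 0.025 m).
It fails at once if one of the shut caps is opened (value of joint any of cap_1, cap_3, cap_4 above 0.4 rad).
It also fails if it takes over 51 s, if anything falls off the work surface, if the arm or the gripper's body presses on something with over 40 N, if the wrist force passes 120 N, or if a joint passes its speed limit or range.

ROBOT

A 6-joint arm with a two-finger parallel gripper is mounted at the origin on the work surface. World frame = base frame: x ahead of the robot, y to its left, z up, the work surface at z = 0. Lengths are in m, angles in rad, forces in N, time in s.
With the tool pointing down it reaches from about 0.375 to 0.975 m from the base axis. Payload 3.8 kg.
Tool frame: the origin (TCP) lies at the very end of the fingers, on their centre line; the grasp point (between the pads) lies 19 mm behind it; y points along the fingers, x is the direction in which the jaws open and shut, and the axes are right-handed (so a half turn about y gives the same grasp; the last joint's range is limited). The gripper opens to 88 mm and grips with 3 to 60 N. Pads are 18 mm wide; open, the fingers measure 123 mm over their backs; the gripper's body (75 mm by 187 mm) begins 45 mm behind the grasp point.
Start: joints at [-1.177, 0.264, 1.604, -0, 1.274, -0.037], TCP at [0.282, -0.613, 0.239] pointing down, gripper open.
Joint ranges: [-2.63, 2.63], [-0.94, 2.18], [0.31, 2.57], [-1.31, 4.45], [0, 2.66], [-2.55, 2.55]. Speed limits (rad/s): [2.57, 2.57, 3.14, 3.14, 3.14, 3.14].

INTERFACE

Orientations are given as [roll, pitch, yaw] about the fixed x, y, z axes, in that order (R = Rz(yaw) Ry(pitch) Rx(roll)).
In Python, from plant import robot gives the robot as it stands. The module is installed in compiled form; this text tells all that it offers.
- The arm moves only by the shell command python3 -m jog 'ROWS' [OPENING] [FORCE]. ROWS is JSON, a list of rows, each a list of 4 numbers: the shift along the tool's x, y, z in cm, then the turn about the tool's y in degrees. A call has 1 to 10 rows; each row is the pose to reach, as a shift and turn from the pose commanded when the call began, along the tool's axes at that moment; what a row does not reach only later rows make up. A row lasts 1/10 s, in which the tool goes at most 50 mm and 8.59 degrees, less where a joint would pass 70% of its speed; a pose out of reach is approached as far as the arm can. A call with a gripper value outside its range is refused whole. OPENING is the closure in counts, from 0 (fully open) to 255 (shut), set as the call begins (- or left out, the last holds). The fingers move at their own pace and stop on an object; FORCE is the grip in N (left out, the last holds). Time passes only in rows, so rows that repeat a pose let the fingers close. It gives the time, the measured TCP pose, the force and the opening at its end, in the units of the state.
- robot.read_state(): the state, without advancing time (a new reading comes with each control period).
- robot.camera(name): name is "scene" or "top" or "wrist"; returns a dict with "pixels" (480x640x3 uint8, red, green, blue), "K" (3x3 intrinsics, pixels), "view" (4x4, takes a point from world to camera coordinates); the wrist camera has in their place "T_tool_cam" (4x4, takes a point from camera to tool coordinates, whose origin is the TCP and whose axes are the tool frame's). Camera axes: x right, y down, z forward; pixel columns grow to the right and rows downward; lengths in m; the calibration is good to about 2 mm. A picture is of the moment at which its call begins: read the wrist's pose just before it. There is no depth.
- robot.job_done(): hands the job in, once; it reports no verdict.
The state is a dict: "time": time; "q": joint angles; "joint_velocities": joint speeds; "effort": joint torques, N m; "tcp_pos": TCP position; "ee_rot": TCP orientation; "force": force on the tool from outside, world axes, zero at the start; "moment": the same for the moment, N m; "opening": finger opening in m.
Only numpy, scipy, OpenCV 4.12 (cv2) and the standard library are available. Lean on these libraries where they do the work, as an engineer would, in place of code of your own. Each camera call takes 0.05 s, during which the arm holds its last target.

## Working session

There is one attempt and no reset: what is moved stays moved. The work goes in short steps, Python scripts to look and compute and a shell command to move; the robot and the scene stay as the last step left them, time stands still between calls to the robot, and variables do not carry over. Pictures are saved under pics/ and viewed, and the job is handed in when it is done.

```bash
mkdir -p pics; cat > h.py <<'E'
import numpy as np, cv2, json
from plant import robot
def snap(n,f):
    c=robot.camera(n); cv2.imwrite(f'pics/{f}.png',c['pixels'][:,:,::-1]); 
    np.savez(f'pics/{f}.npz',**{k:np.array(v) for k,v in c.items()}); return c
E
python3 - <<'E'
from h import *
s=robot.read_state(); print(s)
for n in ['scene','top']:
    c=snap(n,n+'0'); print(c['K'],c['view'])
E
```

```text
{'time': 0.0, 'q': array([-1.17686044e+00,  2.64741709e-01,  1.60535086e+00,  1.55374211e-05,
        1.27371508e+00, -3.68978274e-02]), 'joint_velocities': array([-5.98234824e-04,  9.30194987e-04,  3.93663191e-05, -1.44281595e-03,
        1.31874136e-03, -1.99140355e-03]), 'effort': array([-2.86641247e-03, -5.02113891e+01, -3.56881535e+01,  7.25294044e-02,
        2.93491501e-02, -1.71894458e-04]), 'tcp_pos': array([ 0.28163179, -0.6126615 ,  0.23740822]), 'ee_rot': array([-1.57069978,  0.00221295, -1.13996707]), 'force': array([0.10422224, 0.64392244, 0.62500277]), 'moment': array([ 0.02200494, -0.01002197,  0.01412314]), 'opening': 0.0878254825669812}
[[506.50267305   0.         313.88424602]
 [  0.         506.50267305 234.43500976]
 [  0.           0.           1.        ]] [[ 5.86902616e-01  8.09656194e-01 -1.47167670e-03 -3.35966314e-01]
 [ 5.52297525e-01 -4.01676560e-01 -7.30495301e-01 -1.83777008e-01]
 [-5.92041183e-01  4.27916800e-01 -6.82916137e-01  1.50244064e+00]
 [ 0.00000000e+00  0.00000000e+00  0.00000000e+00  1.00000000e+00]]
[[552.76369857   0.         315.65652794]
 [  0.         552.76369857 239.43525057]
 [  0.           0.           1.        ]] [[-0.02797406 -0.99940122 -0.02036281  0.09546407]
 [-0.99335686  0.03006806 -0.1110768   0.48947397]
 [ 0.11162256  0.01712026 -0.99360319  1.56824806]
 [ 0.          0.          0.          1.        ]]
```

View pics/scene0.png

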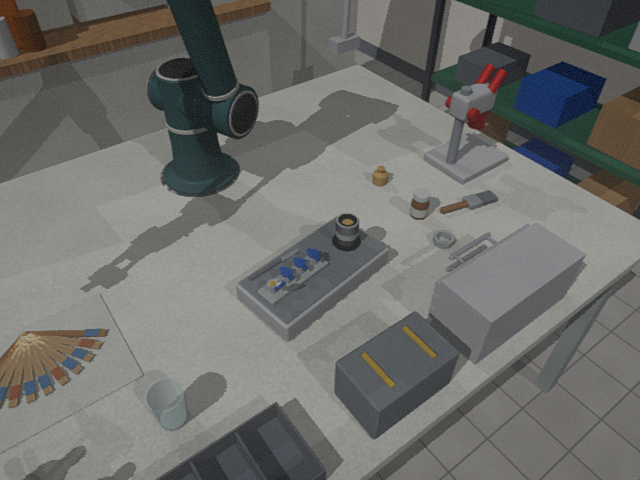

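View pics/top0.png

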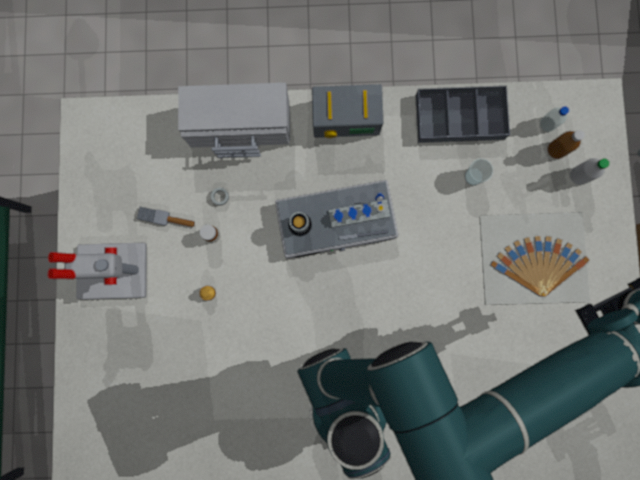

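```bash
python3 - <<'E'
import cv2
a=cv2.imread('pics/top0.png')[170:270,265:410]; cv2.imwrite('pics/t0c.png',cv2.resize(a,None,fx=5.5,fy=5.5,interpolation=2))
a=cv2.imread('pics/scene0.png')[200:340,230:400]; cv2.imwrite('pics/s0c.png',cv2.resize(a,None,fx=4.2,fy=4.2,interpolation=2))
E
```

```text
(no output)
```

View pics/t0c.png

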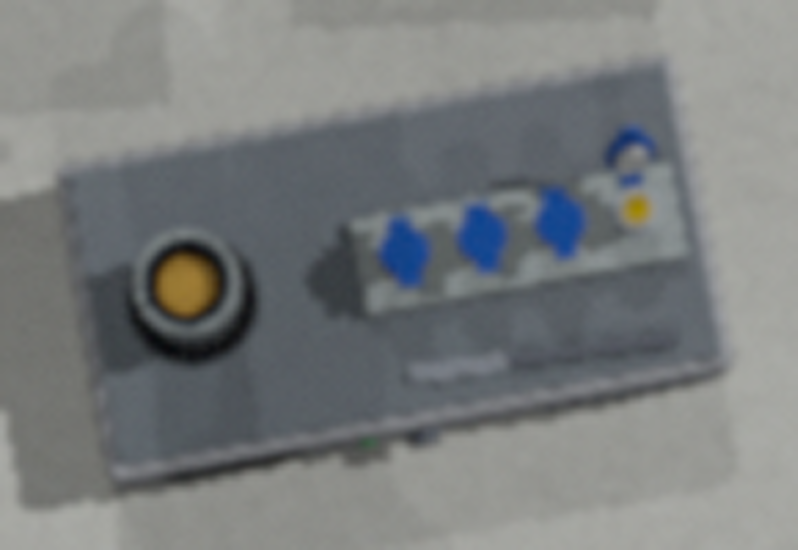

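View pics/s0c.png

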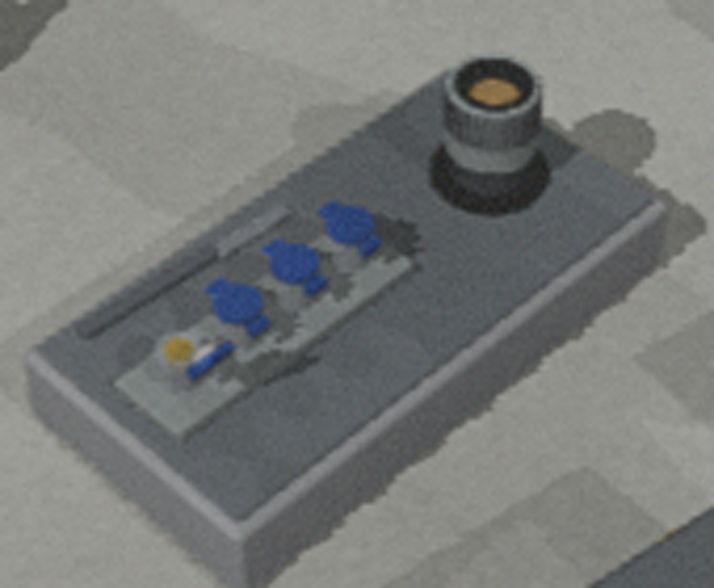

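```bash
cat > fit.py <<'E'
from h import *
from scipy.optimize import least_squares
t=np.load('pics/top0.npz'); s=np.load('pics/scene0.npz')
def proj(c,p):
    q=c['view'][:3,:3]@p+c['view'][:3,3]; q=c['K']@q; return q[:2]/q[2]
T=lambda u,v:np.array([265+u/5.5,170+v/5.5]); S=lambda u,v:np.array([230+u/4.2,200+v/4.2])
obs=[(t,T(186,284),('p',0,.105,.118)),(s,S(494,92),('p',0,.105,.118)),(s,S(495,77),('p',0,.105,.128)),
(t,T(65,178),('p',.085,.165,.06)),(t,T(665,65),('p',.085,-.165,.06)),(t,T(724,368),('p',-.085,-.165,.06)),(t,T(118,474),('p',-.085,.165,.06)),
(s,S(30,358),('p',-.085,-.165,.06)),(s,S(243,525),('p',.085,-.165,.06)),(s,S(664,205),('p',.085,.165,.06))]
for i,(a,b) in enumerate([((405,252),(350,224)),((483,238),(294,262)),((560,222),(237,302))]):
    obs+=[(t,T(*a),('v',i)),(s,S(*b),('v',i))]
def pt(x,d):
    if d[0]=='p': l=np.array(d[1:3]);z=d[3]
    else: l=np.array([x[4],x[3]-.04*d[1]]);z=.099
    c,q=np.cos(x[2]),np.sin(x[2])
    return np.array([x[0]+c*l[0]-q*l[1],x[1]+q*l[0]+c*l[1],z])
f=lambda x:np.concatenate([proj(c,pt(x,d))-o for c,o,d in obs])
r=least_squares(f,[.5,.07,.1,0,0],loss='soft_l1'); print(r.x); print(r.fun.reshape(-1,2).round(1).tolist())
x=r.x
print('spigot',pt(x,('p',0,.105,.118)))
print('vial',[pt(x,('v',i)) for i in range(4)], 'hinge',pt(x,('p',x[4]+.016,x[3]-.12,.094)))
E
python3 fit.py
```

```text
[ 5.46733705e-01  2.24899170e-02  1.61413528e-01 -7.70635801e-03
  5.26606881e-04]
[[-0.6, 0.9], [-0.2, 0.3], [-0.2, 0.6], [-3.7, -1.9], [0.6, -3.2], [2.1, -0.3], [-2.5, 2.6], [-2.8, -2.9], [-0.3, 2.1], [2.3, -3.3], [-0.2, -0.2], [-0.4, -0.4], [-0.2, -0.4], [-0.1, -0.1], [-0.0, -0.2], [-0.1, 0.0]]
spigot [0.52985879 0.12612503 0.118     ]
vial [array([0.54849198, 0.01496837, 0.099     ]), array([ 0.55492052, -0.02451168,  0.099     ]), array([ 0.56134906, -0.06399172,  0.099     ]), array([ 0.5677776 , -0.10347177,  0.099     ])] hinge [ 0.58356962 -0.10090035  0.094     ]
```

```bash
python3 -m jog '[[-32.6,0,53.6,-74.5],[-32.6,0,53.6,-74.5],[-32.6,0,53.6,-74.5],[-32.6,0,53.6,-74.5],[-32.6,0,53.6,-74.5],[-32.6,0,53.6,-74.5],[-32.6,0,53.6,-74.5],[-32.6,0,53.6,-74.5],[-32.6,0,53.6,-74.5],[-32.6,0,53.6,-74.5]]' 255 10; python3 - <<'E'
from h import *
s=robot.read_state(); print(s['tcp_pos'],s['ee_rot'],s['q'],s['joint_velocities'])
E
```

```text
time: 1.1
tcp_pos: [0.562, -0.1969, 0.2383]
ee_rot: [-1.571, 0.001, 0.163]
force: [0.6, -0.6, -0.2]
opening: 0.0103
[ 0.56202581 -0.19686716  0.23832993] [-1.57060963e+00  5.04663608e-04  1.62514291e-01] [-3.78693513e-01  1.15381792e-01  1.77980360e+00 -1.05452773e-04
  1.24693599e+00 -5.41174173e-01] [ 0.8325214   0.20910009 -0.23107739 -0.00169849  0.01447288  0.89226192]
```

```bash
python3 -m jog '[[4,0,4,0],[6.5,0,7,0],[6.5,0,7,0],[6.5,0,7,0]]'; python3 - <<'E'
from h import *
s=robot.read_state(); print(s['tcp_pos'],s['ee_rot'],s['q'],s['force'])
c=snap('wrist','w1'); print(c['T_tool_cam'],c['K'])
np.savez('pics/w1p.npz',p=s['tcp_pos'],r=s['ee_rot'])
E
```

```text
time: 1.5
tcp_pos: [0.6145, -0.1182, 0.2379]
ee_rot: [-1.571, 0.002, 0.163]
force: [-0.4, -0.8, 0.1]
opening: 0.0004
[ 0.61448281 -0.11824525  0.23792374] [-1.57069900e+00  1.56246448e-03  1.63017563e-01] [-2.29632660e-01  1.73241533e-01  1.71476683e+00 -5.34353548e-04
  1.25506513e+00 -3.92483848e-01] [-0.38943625 -0.84713987  0.06899212]
[[ 9.99999754e-01  5.14345397e-04  4.77506907e-04 -2.51091417e-04]
 [-3.26969918e-04 -2.60598864e-01  9.65447112e-01 -1.46156427e-01]
 [ 6.21011035e-04 -9.65447030e-01 -2.60598631e-01  6.69029465e-02]
 [ 0.00000000e+00  0.00000000e+00  0.00000000e+00  1.00000000e+00]] [[344.73933531   0.         314.82390024]
 [  0.         344.73933531 235.28393077]
 [  0.           0.           1.        ]]
```

View pics/w1.png

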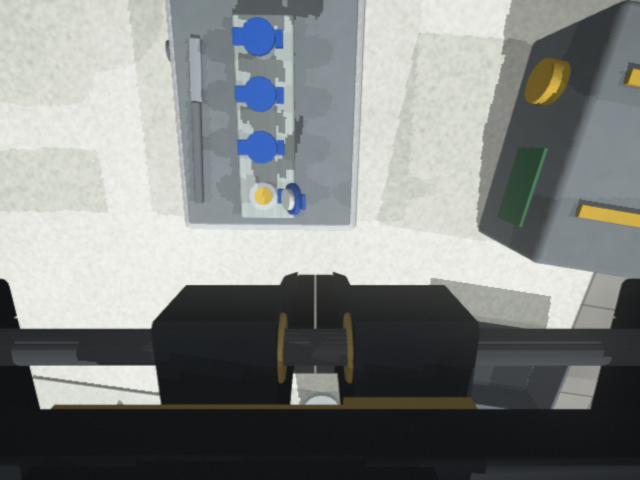

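```bash
cat >> h.py <<'E'
from scipy.spatial.transform import Rotation as R
def wproj(f,p):
    w=np.load(f'pics/{f}.npz');a=np.load(f'pics/{f}p.npz')
    M=R.from_euler('xyz',a['r']).as_matrix(); q=M.T@(np.array(p)-a['p'])
    T=w['T_tool_cam']; q=T[:3,:3].T@(q-T[:3,3]); q=w['K']@q; return (q[:2]/q[2]).round(1)
E
python3 - <<'E'
from h import *
y=.1614;ex=np.array([np.cos(y),np.sin(y),0]);ey=np.array([-ex[1],ex[0],0])
v=np.array([.5678,-.1035,.094])
print('mouth',wproj('w1',v))
for i in range(1,4): print(wproj('w1',v+ey*.04*i+[0,0,.005]))
h=v+.016*ex
for a in (1.2,1.57,1.8,2.0,2.2,2.4): print(a,wproj('w1',h+.0165*(-np.cos(a)*ex+[0,0,np.sin(a)])),wproj('w1',h+.035*(-np.cos(a)*ex+[0,0,np.sin(a)])))
a=cv2.imread('pics/w1.png')[120:240,220:340];cv2.imwrite('pics/w1c.png',cv2.resize(a,None,fx=5,fy=5,interpolation=2))
E
```

```text
mouth [263.6 197. ]
[260.9 148.4]
[258.9  94.9]
[256.8  37.2]
1.2 [273.3 200. ] [261.8 203.6]
1.57 [280.6 200.2] [278.2 204.2]
1.8 [285.4 200.1] [289. 204.]
2.0 [289.4 199.9] [297.9 203.6]
2.2 [293.  199.6] [306.  202.8]
2.4 [296.2 199.2] [312.9 201.8]
```

View pics/w1c.png

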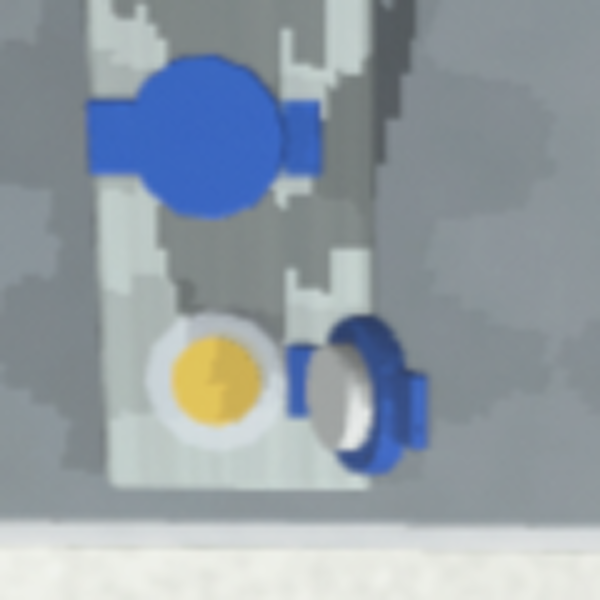

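```bash
python3 -m jog '[[2.8,0,2.1,0],[2.8,3,2.1,0],[2.8,7,2.1,0],[2.8,10,2.1,0],[2.8,10,2.1,0],[2.8,10,2.1,0]]'; python3 - <<'E'
from h import *
y=.1614;ex=np.array([np.cos(y),np.sin(y)]);ey=np.array([-ex[1],ex[0]])
s=robot.read_state(); d=s['tcp_pos'][:2]-[.5836,-.1009]; print(s['tcp_pos'],s['ee_rot'],d@ex,d@ey,s['joint_velocities'].max())
E
```

```text
time: 2.15
tcp_pos: [0.6379, -0.0955, 0.1385]
ee_rot: [-1.57, 0.002, 0.158]
force: [-0.2, 0.2, 1.3]
opening: 0.0009
[ 0.63793133 -0.09554338  0.13854458] [-1.57044004e+00  1.51706364e-03  1.58341292e-01] 0.054486014400701284 -0.003444052349017086 0.007419001187984781
```

```bash
python3 -m jog '[[0,2,0,0],[0,3.3,0.2,0],[-1,3.3,0.2,0],[-2,3.3,0.2,0],[-3,3.3,0.2,0],[-4,3.3,0.2,0],[-5,3.3,0.2,0],[-6,3.3,0.2,0],[-6,3.3,0.2,0]]'; python3 - <<'E'
from h import *
y=.1614;ex=np.array([np.cos(y),np.sin(y)]);ey=np.array([-ex[1],ex[0]])
s=robot.read_state(); d=s['tcp_pos'][:2]-[.5836,-.1009]; print(s['tcp_pos'],s['ee_rot'],d@ex,d@ey,s['force'])
c=snap('scene','s2')
a=cv2.imread('pics/s2.png')[180:340,220:400];cv2.imwrite('pics/s2c.png',cv2.resize(a,None,fx=3.6,fy=3.6,interpolation=2))
E
```

```text
time: 3.05
tcp_pos: [0.5774, -0.102, 0.1057]
ee_rot: [-1.571, 0.002, 0.16]
force: [0.6, 0.7, 0.5]
opening: 0.0003
[ 0.57740313 -0.10198488  0.10565287] [-1.57060453  0.00158765  0.15998545] -0.006290672080749046 -7.49386715388633e-05 [0.60310896 0.73852322 0.47618452]
```

View pics/s2c.png

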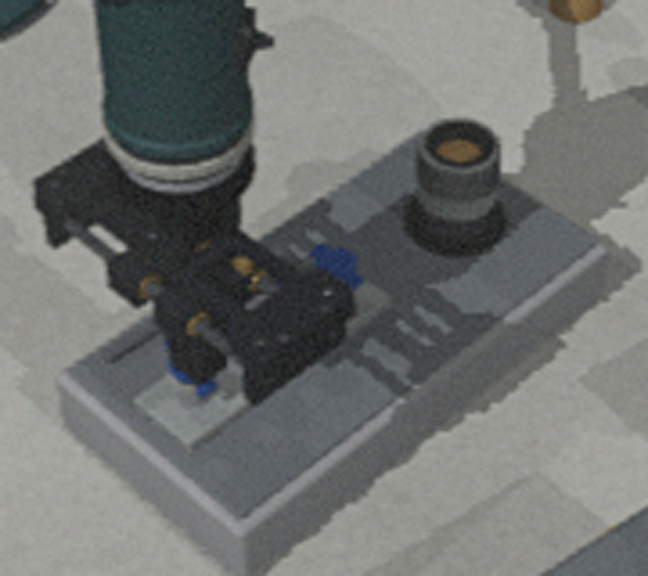

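```bash
python3 -m jog '[[-1.2,0,0,0],[-1.4,0.3,0,0],[-1.4,0.6,0,0],[-1.4,0.7,0,0],[-1.4,0.8,0,0],[-1.4,0.8,0,0]]'
```

```text
time: 3.7
tcp_pos: [0.5646, -0.1041, 0.0993]
ee_rot: [-1.57, 0.003, 0.161]
force: [-8.0, 0.4, 14.9]
opening: 0.0005
```

```bash
python3 -m jog '[[-1,-3,0,0],[-1,-8,0,0],[-1,-10,3,0],[-0.5,-10,8,0],[0,-10,13,0],[0.3,-10,18,0],[0.3,-10,21,0],[0.3,-10,21,0],[0.3,-10,21,0]]' 0; python3 - <<'E'
from h import *
s=robot.read_state(); print(s['tcp_pos'],s['ee_rot'],s['q'])
snap('wrist','w3'); np.savez('pics/w3p.npz',p=s['tcp_pos'],r=s['ee_rot'])
snap('top','t3');snap('scene','s3')
a=cv2.imread('pics/t3.png')[170:270,265:410]; a=cv2.resize(a,None,fx=3,fy=3,interpolation=2)
b=cv2.imread('pics/s3.png')[200:340,230:400]; b=cv2.resize(b,None,fx=3,fy=3,interpolation=2)
o=np.zeros((720,520,3),np.uint8);o[:300,:435]=a;o[300:720,:510]=b;cv2.imwrite('pics/c3.png',o[:,:])
print(wproj('w3',[.5299,.1261,.118]),wproj('w3',[.5299,.1261,.128]))
E
```

```text
time: 4.6
tcp_pos: [0.5346, 0.1042, 0.1971]
ee_rot: [-1.571, 0.001, 0.162]
force: [-0.3, -0.8, 0.2]
opening: 0.0702
[0.53458743 0.1041673  0.19714149] [-1.57138525e+00  9.87658005e-04  1.62443080e-01] [ 1.47087758e-01  4.91810743e-02  1.92928199e+00 -6.57656884e-04
  1.16410817e+00 -1.50951679e-02]
[313.5 211.5] [313.5 214.6]
```

View pics/w3.png

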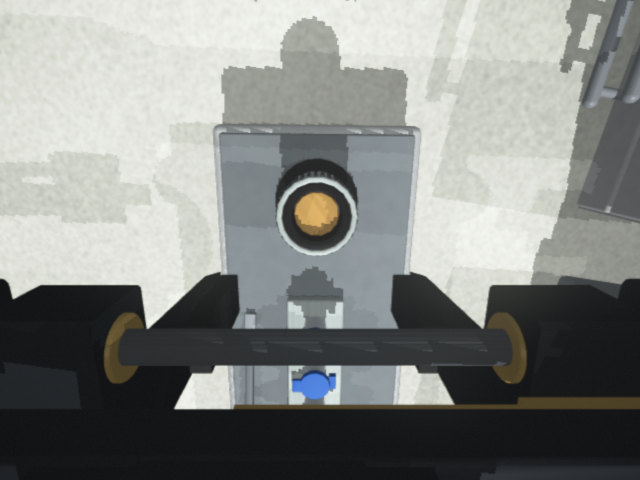

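View pics/c3.png

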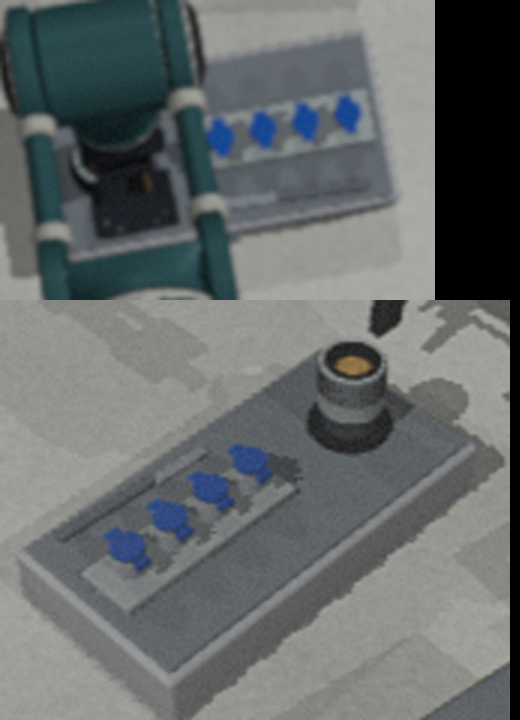

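```bash
python3 -m jog '[[0.1,0,2.2,0],[0.1,2,2.2,0],[0.1,3,2.2,0],[0.1,3,2.2,0],[0.1,3,2.2,0]]' 0; python3 - <<'E'
from h import *
s=robot.read_state(); print(s['tcp_pos'],s['ee_rot'],s['q'],s['opening'])
snap('wrist','w4'); np.savez('pics/w4p.npz',p=s['tcp_pos'],r=s['ee_rot'])
print(wproj('w4',[.5299,.1261,.118]),wproj('w4',[.5299,.1261,.128]))
a=cv2.imread('pics/w4.png')[180:360,210:420];cv2.imwrite('pics/w4c.png',cv2.resize(a,None,fx=3,fy=3))
E
```

```text
time: 5.25
tcp_pos: [0.5323, 0.1247, 0.1675]
ee_rot: [-1.571, 0.001, 0.159]
force: [0.2, -0.1, 0.1]
opening: 0.0877
[0.53233499 0.12473647 0.16745078] [-1.57095561e+00  9.67916839e-04  1.58926102e-01] [ 1.84693364e-01  7.96061992e-02  1.95481677e+00 -1.50068763e-04
  1.10814139e+00  2.58342294e-02] 0.08766076426069407
[311.5 255.3] [311.3 260.8]
```

View pics/w4c.png

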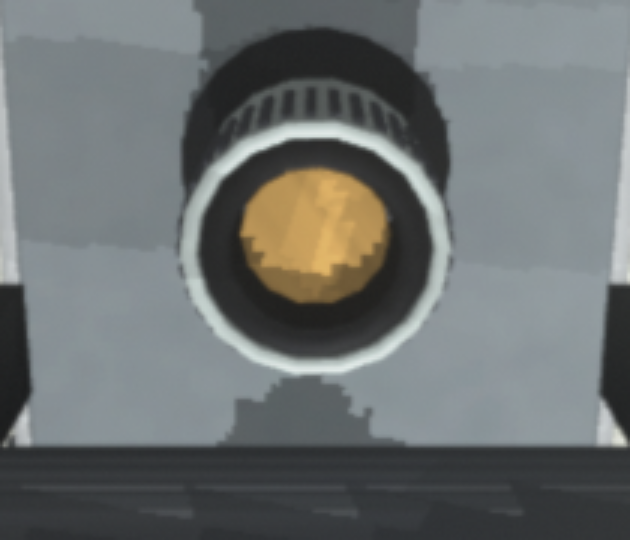

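```bash
python3 -m jog '[[0,3,0,0],[0,5.5,0,0],[0,7,0,0],[0,7.3,0,0],[0,7.3,0,0],[0,7.3,0,0]]' 0; python3 -m jog '[[0,0,0,0],[0,0,0,0],[0,0,0,0],[0,0,0,0],[0,0,0,0],[0,0,0,0],[0,0,0,0]]' 255 15; python3 - <<'E'
from h import *
s=robot.read_state(); print(s['tcp_pos'],s['ee_rot'],s['force'],s['moment'],s['opening'])
E
```

```text
time: 5.9
tcp_pos: [0.5335, 0.1258, 0.0961]
ee_rot: [-1.571, -0.002, 0.16]
force: [-0.1, 0.3, 0.4]
opening: 0.0882
time: 6.6
tcp_pos: [0.5324, 0.1257, 0.0948]
ee_rot: [-1.571, -0.0, 0.16]
force: [-1.0, -0.1, 1.0]
opening: 0.0504
[0.53239887 0.12567339 0.09480684] [-1.57075132e+00 -4.01746877e-05  1.60228558e-01] [-0.9856163  -0.10704737  0.97426996] [-0.04370187 -0.05317545  0.02644242] 0.050372839430883685
```

```bash
python3 -m jog '[[0,0.2,0,0],[0,0.2,0,0],[0,0.2,0,0]]'
```

```text
time: 6.9
tcp_pos: [0.5325, 0.1257, 0.0944]
ee_rot: [-1.571, -0.0, 0.16]
force: [-4.8, -0.3, 11.7]
opening: 0.0503
```

```bash
python3 -m jog '[[0,0,0,4],[0,0,0,8],[0,0,0,12],[0,0,0,16],[0,0,0,20],[0,0,0,24],[0,0,0,28],[0,0,0,32],[0,0,0,32]]' 255 25; python3 - <<'E'
from h import *
s=robot.read_state(); print(s['tcp_pos'],s['ee_rot'],s['force'],s['moment'],s['opening'])
E
```

```text
time: 7.8
tcp_pos: [0.5337, 0.1256, 0.0945]
ee_rot: [-1.57, -0.002, -0.4]
force: [-1.2, -1.2, 8.3]
opening: 0.0506
[0.53372204 0.12561174 0.09452331] [-1.56964858 -0.00244645 -0.39987709] [-1.23232684 -1.18319528  8.33665584] [-0.1759526   0.20560547 -0.09197726] 0.05061957992461812
```

```bash
python3 -m jog '[[0,0,0,4],[0,0,0,8],[0,0,0,12],[0,0,0,16],[0,0,0,20],[0,0,0,24],[0,0,0,28],[0,0,0,32],[0,0,0,32]]'; python3 - <<'E'
from h import *
s=robot.read_state(); print(s['tcp_pos'],s['ee_rot'],s['force'],s['moment'],s['opening'])
E
```

```text
time: 8.7
tcp_pos: [0.5324, 0.1256, 0.0925]
ee_rot: [-1.571, -0.0, -0.957]
force: [1.0, -0.6, -0.1]
opening: 0.0505
[0.53244742 0.12556748 0.09253009] [-1.57071393e+00 -2.00970659e-04 -9.56906839e-01] [ 1.03195162 -0.55748853 -0.0975701 ] [-0.05427789 -0.13523468  0.03896064] 0.050503629102726016
```

```bash
python3 -m jog '[[0,0.2,0,0],[0,0.4,0,0],[0,0.6,0,0],[0,0.6,0,0],[0,0.6,0,0]]' 255 40; python3 -m jog '[[0,0.2,0,0],[0,0.4,0,0],[0,0.4,0,0],[0,0.4,0,0]]' 255 40;  python3 - <<'E'
from h import *
s=robot.read_state(); print(s['tcp_pos'],s['ee_rot'],s['force'],s['moment'],s['opening'])
E
```

```text
time: 9.2
tcp_pos: [0.5327, 0.1256, 0.0871]
ee_rot: [-1.57, -0.0, -0.956]
force: [0.4, -2.3, 4.9]
opening: 0.0501
time: 9.6
tcp_pos: [0.5328, 0.1256, 0.0849]
ee_rot: [-1.57, -0.0, -0.956]
force: [-5.1, -3.1, 16.5]
opening: 0.0501
[0.53275336 0.12562868 0.08492298] [-1.57044340e+00 -4.32441524e-04 -9.56352333e-01] [-5.08762448 -3.11250585 16.48936298] [-0.38767706  0.84256378  0.03226167] 0.050101234528238794
```

```bash
python3 -m jog '[[0,0.1,0,0],[0,0.1,0,0],[0,0.1,0,0]]' ;  python3 - <<'E'
from h import *
s=robot.read_state(); print(s['tcp_pos'],s['ee_rot'],s['force'],s['moment'],s['opening'])
snap('wrist','w5');snap('scene','s5');snap('top','t5')
a=cv2.imread('pics/w5.png')[180:420,180:460];a=cv2.resize(a,None,fx=1.5,fy=1.5)
b=cv2.imread('pics/s5.png')[170:340,230:410];b=cv2.resize(b,None,fx=2,fy=2,interpolation=2)
o=np.zeros((360,790,3),np.uint8);o[:360,:420]=a;o[:340,422:782]=b;cv2.imwrite('pics/c5.png',o)
E
```

```text
time: 9.9
tcp_pos: [0.5328, 0.1257, 0.0849]
ee_rot: [-1.57, -0.0, -0.956]
force: [-8.5, -3.0, 21.2]
opening: 0.0501
[0.53277072 0.12566837 0.08488612] [-1.57046551e+00 -3.96803992e-04 -9.56347070e-01] [-8.45169345 -2.96137214 21.24964649] [-0.49257866  1.28734862 -0.06796528] 0.050094791071464445
```

View pics/c5.png

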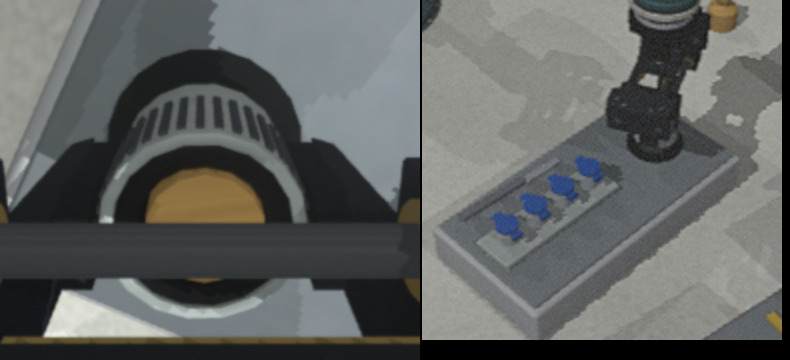

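View pics/t5.png

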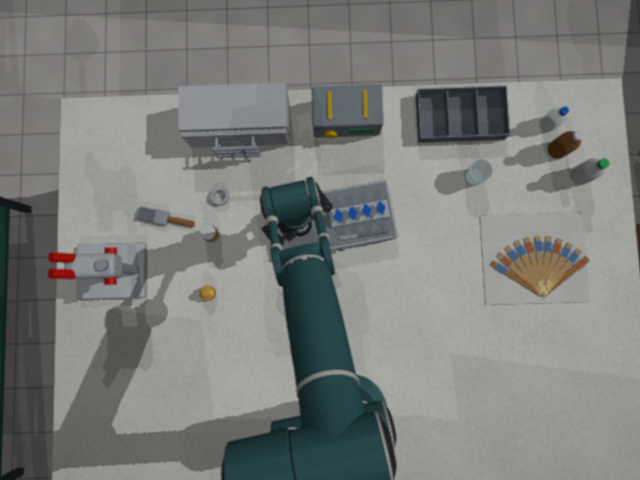

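```bash
python3 - <<'E'
from h import *
s=robot.read_state(); print(s['time'],s['tcp_pos'],s['force'],s['opening']); robot.job_done()
E
```

```text
10.05 [0.53278121 0.12564466 0.08491449] [-7.60539614 -2.59733515 21.98794219] 0.05017371050100051
the job is handed in; nothing more can be done
```

I pressed the open cap shut, seated the collar on its spigot, and handed the job in at about 10 s while still holding the collar down. The hand-in gave no verdict.

- **Cap:** The open cap was on the vial at the mixer's -y end. I swung it over from behind with the closed fingers and pressed it down with about 15 N. The fingers stopped at z = 0.099 m, the height of a shut cap, and later pictures show all four caps flat.
- **Collar:** I gripped it and turned it about 64° under light pressure. It dropped 2 mm as the keyways came over the pins. I then pushed it down against the spring to a hard stop.
- **Fully home:** The fingers went down 9.9 mm of the expected 10 mm. A further 1 mm push only raised the force, to about 21 N, with no more movement. In the last wrist picture the spigot's top looks level with the collar's rim.
- **Holding:** At hand-in the grip was set to 40 N, with about 22 N of downward push and the fingers 50 mm apart.
- **Bystanders:** Nothing looked disturbed in the last pictures, but I judged this by eye and did not measure it.

Two things were slightly off. There was a sideways force of about 8 N at the end, although the tool stayed upright. The wrist camera also placed the spigot about 3 mm from where the fixed cameras did; I used the wrist camera's position, and the grip closed with about 1 N of sideways force.

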